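Start the pouch laminator

ROBOT

A 6-joint arm with a two-finger parallel gripper is mounted at the origin on the work surface. World frame = base frame: x ahead of the robot, y to its left, z up, the work surface at z = 0. Lengths are in mm, angles in rad, forces in N, time in s.
With the tool pointing down it reaches from about 275 to 825 mm from the base axis. Payload 4.9 kg.
Tool frame: the origin (TCP) lies at the centre of the arm's flange, where the gripper is bolted on; the fingertips stand 173 mm ahead of it and the grasp point (between the pads) lies 155 mm ahead of it; z points along the fingers, y is the line along which they close (so a half turn about z gives the same grasp; the last joint's range is limited). The gripper opens to 85 mm and grips with 20 to 120 N. Pads are 22 mm wide; open, the fingers measure 114 mm over their backs; the gripper's body (76 mm by 85 mm) begins 54 mm behind the grasp point. The pads swing forward as they close: fully open they stand 13 mm farther back than shut.
Start: joints at [1.029, 0.326, -0.193, 1.052, 0, 1.437], TCP at [218.122, 504.918, 404.681] pointing down, gripper open.
Joint ranges: [-2.65, 2.65], [-0.97, 1.79], [-1.3, 1.35], [-1.93, 2.1], [-1.47, 1.37], [-3.14, 3.14]. Speed limits (rad/s): [2.57, 2.57, 3.14, 3.14, 3.14, 3.14].

INTERFACE

Orientations are given as a unit quaternion [w, x, y, z].
In Python, from station import monitor, vision, bot gives the robot as it stands.
- The arm moves only by the tool move_arm, never from a script. Its argument "plan" is a list of rows, each a list of 2 entries, a list of its own where there are three numbers: the shift along the tool's x, y, z in cm, then the turn, a rotation vector about the tool's x, y, z in degrees. A call has 1 to 8 rows; each row shifts and turns the commanded pose from where the row before left it, along the tool's axes as they then stand; what a row does not reach is not made up. A row lasts 1/8 s, in which the tool goes at most 62.5 mm and 10.7 degrees, less where a joint would pass 70% of its speed; a pose out of reach is approached as far as the arm can. A call with a gripper value outside its range is refused whole. "grip" is the gripper command: -1 is shut, 1 is fully open, values between are in proportion, set as the call begins (left out, the last holds). The fingers move at their own pace and stop on an object; "newtons" is the grip in N (left out, the last holds). Time passes only in rows, so rows that do not move let the fingers close. It gives the time, the measured TCP pose, the force, the opening and the grip force at its end, in the units of the state.
- monitor.observe(): the state, without advancing time (a new reading comes with each control period).
- vision.capture(name): name is "scene" or "top"; returns the picture (384x512x3 uint8, red, green, blue); there is no depth.
- vision.camera_info(name): a dict with "fovy" (degrees; the focal length in pixels is half the picture's height over the tangent of half this angle, whatever the lens; pixels are square), "cx", "cy" (the principal point, pixels), "R" (3x3) and "t" (3): a world point X has camera coordinates R X + t. Camera axes: x right, y down, z forward; pixel columns grow to the right and rows downward; lengths in mm; the calibration is good to about 2 mm. A picture is of the moment at which its call begins. camera_info takes no time and is no camera call.
- bot.job_done(): hands the job in; it is judged then, once.
The state is a dict: "t": time; "qpos": joint angles; "joint_vel": joint speeds; "tau": joint torques, N m; "ee_pos": TCP position; "orientation": TCP orientation; "contact_force": force on the tool from outside, world axes, zero at the start; "moment": the same for the moment, N m; "opening": finger opening in mm; "grip_force": force on a finger pad.
Only numpy, scipy, OpenCV 4.12 (cv2) and the standard library are available. Lean on these libraries where they do the work, as an engineer would, in place of code of your own. Each camera call takes 0.05 s, during which the arm holds its last target. There are 200 camera calls.

TASK

Start the laminator on the studio table by pressing with the closed fingertips only: first press the far half of its red power rocker (the end away from the feed table, marked with a single line) so that it tips over to on, and next press the near half of the white film rocker (the end towards the feed table, marked with two bars for thick pouches) so that it tips over. Then press the round green run key fully down for a moment and let it spring back up. Do not press the yellow reverse key, and leave everything standing on and around the machine where it is.

Things in the scene. Friction and masses are not known exactly. Their poses are not given: they have to be found in the camera images.
- laminator: Fixed A3 laminator, light grey, dark end cheeks, 200 mm deep (x), 520 wide (y); shell top 104 mm above the table. Origin: centre of underside; +x to its back (far), -x to its front (near; feed table reaches 198 mm), +y to its left, z up. Dark control panel, 106 mm above the table, on the right of its top; a row at x = -35 mm: power rocker y = -205, film rocker -145, run key -85, reverse key -30.
- power (a joint): Red power rocker, rad: 0 off (as found), 0.32 on. A shallow vee, 36 mm long (machine's x), 24 wide, its valley on the hinge (along machine's y) 111 mm above the table. At 0 the far half stands up, outer end 6 mm above the valley, near half level. Pressing the far half down till level (111 mm) tips it on. Spring snaps it past the middle and holds it; about 4 N near the end starts it.
- power_half (a point): Point on the top face of the far half of the red power rocker, 12 mm out from the rocker's axis; it moves with the rocker. As found it is 115 mm above the table, when on 111 mm.
- film (a joint): White film-thickness rocker, rad: 0 thin (as found), 0.32 thick. The same rocker as the power one, the other way round: at 0 its near half (towards the feed table) stands up and its far half is level; pressing the near half down until level tips it to 0.32. Same sizes, force and snap.
- film_half (a point): Point on the top face of the near half of the white film rocker, 12 mm out from the rocker's axis; it moves with the rocker. As found it is 115 mm above the table, when on thick 111 mm.
- run (a joint): Round green run key with a white triangle, 30 mm across; m pressed down: 0 up, 0.005 fully down. Sprung: about 1.2 N starts it and about 5.2 N holds it fully down; it springs back up when let go.
- run_top (a point): Centre of the top of the green run key; 116 mm above the table when up, 111 mm when fully down. Moves with the key.
- reverse (a joint): Square yellow reverse key with two black triangles, 26 mm wide, left of the run key; m pressed down, 0 up, 0.005 down. Sprung like the run key. Not to be pressed.
- reverse_top (a point): Centre of the top of the yellow reverse key, 116 mm above the table.
- spool_red: Loose spool of red thread, 34 mm across and 42 mm tall, standing on the laminator's top behind the control panel. Origin: centre of its underside.
- spool_dark: Loose dark spool of thread, 30 mm across and 58 mm tall, standing on the table to the right of the machine. Origin: centre of its underside.
- tub: Loose white plastic tub with an orange and blue band, 114 mm across the rim and 112 mm tall, right of the machine. Origin: centre of its underside.
- phone: Loose black phone lying flat, 74 by 150 by 8 mm (long along its y), in front of the machine's right end. Origin: centre of its underside.
- awl: Loose awl lying on the table, 145 mm long along its x, red handle 19 mm thick, by the machine's left front. Origin: on the table below the shaft.
- glue_jar: Loose amber jar with a white cap, 64 mm across and 85 mm tall, left of the machine. Origin: centre of its underside.
- pin_tin: Loose round metal tin, 75 mm across and 26 mm tall, left of the machine. Origin: centre of its underside.

How it is judged:
By the outcome, as a careful person would: the job done as asked, in the order asked, and still so for the second after the job is handed in, with the robot touching nothing.
It also fails if it takes over 40 s, if anything falls off the work surface, if the arm or the gripper's body presses on something with over 40 N, if the wrist force passes 120 N, or if a joint passes its speed limit or range.

## Working session

There is one attempt and no reset: what is moved stays moved. The work goes in short steps, Python scripts to look and compute and a tool call to move; the robot and the scene stay as the last step left them, time stands still between calls to the robot, and variables do not carry over. Pictures are saved under pics/ and viewed, at most 10 in all, crops included, and the job is handed in when it is done.

Besides the shell and the picture viewer there is one more tool, called after "Request:" as name([rows], argument=value, ...), one row to a line, values as JSON. move_arm: Moves the arm, as the interface text tells. Its arguments: {"type":"object","properties":{"plan":{"type":"array"},"grip":{"type":"number"},"newtons":{"type":"number"}},"required":["plan"]}

```bash
mkdir -p pics
python3 - <<'E'
from station import monitor, vision, bot
import cv2
for n in("scene","top"):
    im=vision.capture(n); cv2.imwrite(f"pics/{n}0.png",cv2.resize(im[:,:,::-1],(800,600),interpolation=cv2.INTER_CUBIC)); print(n,vision.camera_info(n))
s=monitor.observe();print(s)
E
```

```text
scene {'fovy': 56.51896906714362, 'cx': 255.90198287939296, 'cy': 187.7313543668241, 'R': array([[ 0.01488697,  0.99976911,  0.01549541],
       [ 0.53141033,  0.00521625, -0.84709849],
       [-0.84698373,  0.02084515, -0.53120998]]), 't': array([ -68.08116881, -181.01655134, 1393.98754292])}
top {'fovy': 46.01889730554649, 'cx': 259.33421263079765, 'cy': 187.73466844893082, 'R': array([[ 0.09407665, -0.99556412,  0.00129294],
       [-0.96870894, -0.09183841, -0.23058339],
       [ 0.22967929,  0.02044003, -0.97305171]]), 't': array([  35.09077713,  559.97994035, 1368.77527101])}
{'t': 0.1, 'qpos': array([ 1.02880045e+00,  3.26882984e-01, -1.93456857e-01,  1.05199062e+00,
        2.20562776e-06,  1.43661724e+00]), 'joint_vel': array([-0.00015512, -0.00274138,  0.00333957, -0.00289764, -0.00161906,
        0.00115171]), 'tau': array([ 2.37628428e-04, -4.44240296e+01,  2.63036782e+01,  7.89032289e-03,
       -1.48884810e-04,  4.87757376e-06]), 'ee_pos': array([217.98750399, 504.69631031, 403.98298533]), 'orientation': array([-2.55463842e-04,  2.02498231e-01,  9.79282328e-01, -7.23278201e-04]), 'contact_force': array([0.58385024, 0.85212703, 0.01887482]), 'moment': array([ 0.04498476, -0.00425167, -0.06139288]), 'grip_force': 0.0, 'opening': 85.34026824494467}
```

View pics/scene0.png

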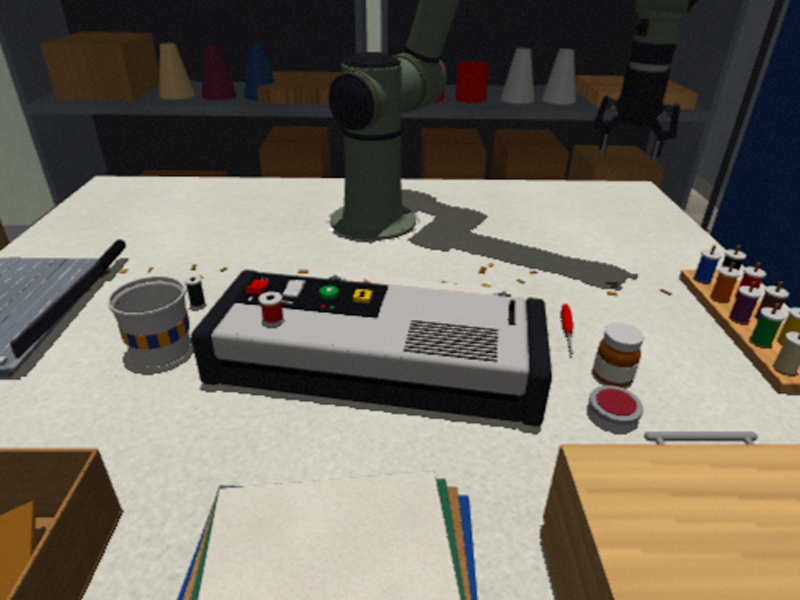

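View pics/top0.png

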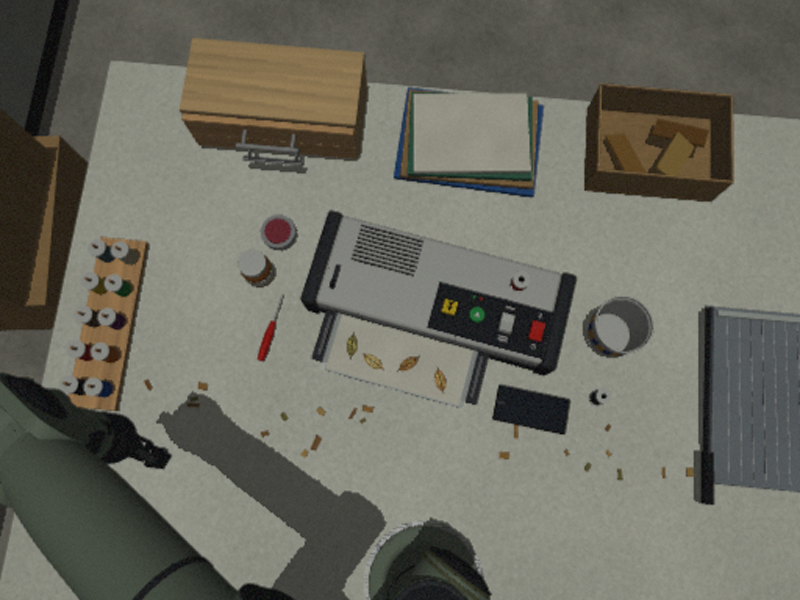

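The pictures show the laminator turned slightly, with its panel at about (490,320) in the top picture and (310,290) in the scene picture (both at 800x600). I'll enlarge both.

Run:
```python
from station import monitor, vision, bot
import cv2, numpy as np
a=np.mean([vision.capture("top").astype(float) for _ in range(3)],0).astype(np.uint8)
b=np.mean([vision.capture("scene").astype(float) for _ in range(3)],0).astype(np.uint8)
A=cv2.resize(a[170:245,270:370,::-1],(800,600),interpolation=cv2.INTER_CUBIC)
B=cv2.resize(b[165:240,145:245,::-1],(800,600),interpolation=cv2.INTER_CUBIC)
cv2.imwrite("pics/A.png",A);cv2.imwrite("pics/B.png",B)
```

```text
(no output)
```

View pics/A.png

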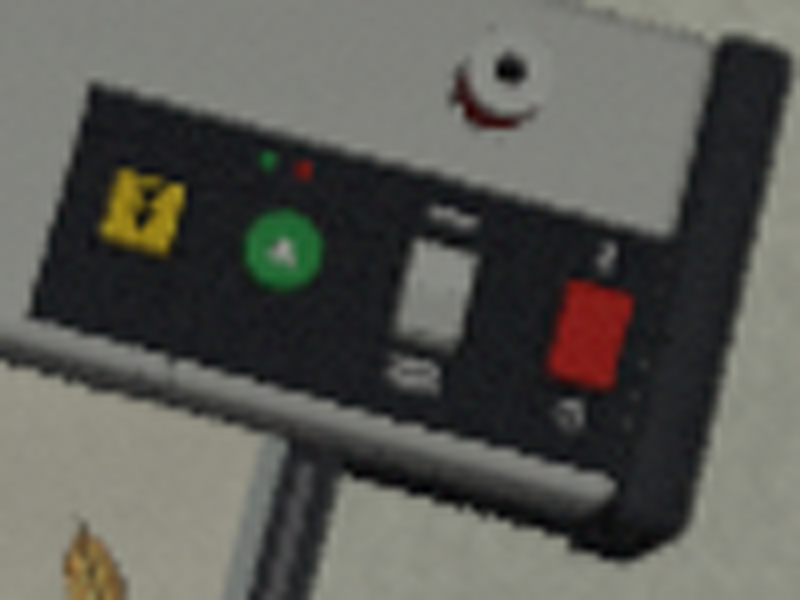

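View pics/B.png

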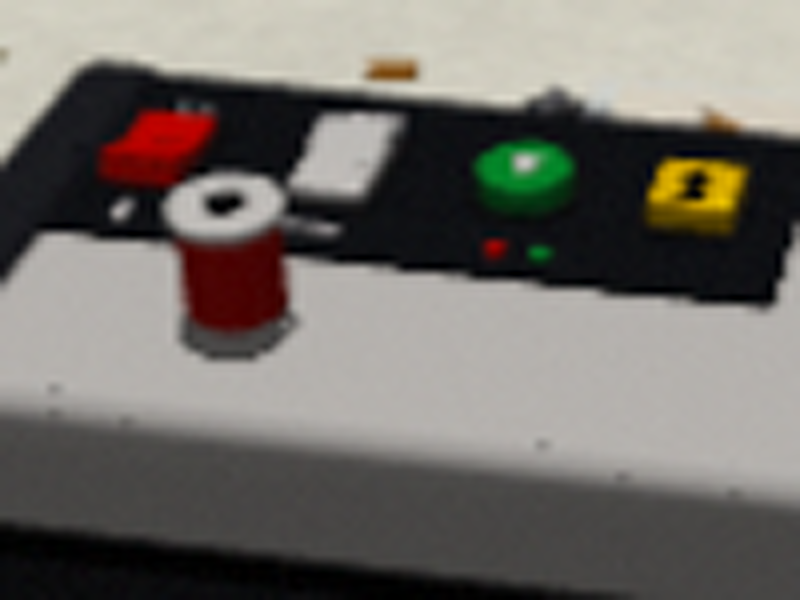

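Crop A shows the yellow key at (143,213), green (284,249), white (436,292), red (592,335) and the spool cap at (510,70). Crop B shows yellow (698,187), green (525,163), white (347,155), red (165,133) and the spool cap at (225,205).

```bash
cat > h.py <<'E'
from station import monitor, vision, bot
import numpy as np, json
from scipy.optimize import least_squares
from scipy.spatial.transform import Rotation as Ro
def proj(n,X):
    c=vision.camera_info(n); f=192/np.tan(np.radians(c["fovy"]/2))
    p=np.asarray(X)@np.array(c["R"]).T+c["t"]
    return p[...,:2]/p[...,2:]*f+[c["cx"],c["cy"]]
def world(p,X):
    X=np.asarray(X,float); c,s=np.cos(p[2]),np.sin(p[2])
    return np.stack([p[0]+c*X[...,0]-s*X[...,1],p[1]+s*X[...,0]+c*X[...,1],X[...,2]],-1)
def pose():
    s=monitor.observe(); q=np.array(s["orientation"])
    return np.array(s["ee_pos"]),Ro.from_quat(q[[1,2,3,0]])
E
python3 - <<'E'
from h import *
M=np.array([[-35,-30,116],[-35,-85,116],[-35,-145,113],[-35,-205,113]])
pa=(np.array([[143,213],[284,249],[436,292],[592,335]])+.5)/8-.5+[270,170]
pb=(np.array([[698,187],[525,163],[347,155],[165,133]])+.5)/8-.5+[145,165]
for w in ((1,1),(1,0),(0,1)):
    f=lambda p:np.r_[((proj("top",world(p,M))-pa)*w[0]).ravel(),((proj("scene",world(p,M))-pb)*w[1]).ravel()]
    r=least_squares(f,[500,0,0],x_scale=[10,10,.1]); print(r.x,np.round(r.fun,1))
    if w==(1,1): P=r.x
json.dump(list(P),open("P.json","w"))
for n,m in dict(power=[-35+12,-205,115],film=[-47,-145,115],run=[-35,-85,116],rev=[-35,-30,116]).items(): print(n,world(P,m))
for n,px,o in (("top",[510,70],[270,170]),("scene",[225,205],[145,165])):
    t=(np.array(px)+.5)/8-.5+o
    r=least_squares(lambda x:proj(n,[x[0],x[1],146])-t,[500,0]);print("spool",r.x)
p,R=pose();print(p,R.as_matrix())
E
```

```text
[ 5.64670640e+02  2.18915604e+01 -1.83360896e-01] [ 0.1 -0.2 -0.   0.1 -0.   0.2 -0.3  0.2  0.1 -0.4  0.3  0.4 -0.4  0.
 -0.2  0.4]
[ 5.63948114e+02  2.22183150e+01 -1.74329116e-01] [ 0.1 -0.1 -0.   0.1  0.1  0.1 -0.1 -0.1  0.  -0.   0.   0.  -0.   0.
 -0.   0. ]
[ 5.65877075e+02  2.09733431e+01 -1.99499220e-01] [ 0.  -0.  -0.   0.  -0.   0.  -0.   0.  -0.  -0.2  0.2  0.4 -0.3 -0.2
  0.1  0. ]
power [ 504.6774958 -175.4782008  115.       ]
film [ 492.01993044 -112.10797089  115.        ]
run [514.75887684 -55.30180646 116.        ]
rev [524.78731022  -1.2238024  116.        ]
spool [ 585.10379561 -132.53207015]
spool [ 585.26084419 -133.48183863]
[218.09092149 504.87806121 404.54640221] [[-9.18005383e-01  3.96567891e-01 -1.54882729e-04]
 [ 3.96567920e-01  9.18005346e-01 -2.65067854e-04]
 [ 3.70657730e-05 -3.04755239e-04 -9.99999953e-01]]
```

The two views agree to about 2 mm. I'll shut the gripper, align the tool with the machine (tool x = -machine x, tool y = +machine y), and travel high.

Request:
move_arm([
  [[0, 0, 0], [0, 0, -6.5]],
  [[0, 0, 0], [0, 0, -6.4]],
  [[-3.3, -5, 0], [0, 0, 0]],
  [[-3.3, -5, 0], [0, 0, 0]],
  [[-3.3, -5, 0], [0, 0, 0]],
  [[-3.3, -5, 0], [0, 0, 0]],
  [[-3.3, -5, 0], [0, 0, 0]],
  [[-3.3, -5, 0], [0, 0, 0]],
], grip=-1)

```text
t: 1.4
ee_pos: [358.7, 172.2, 405.0]
orientation: [0.001, 0.091, 0.996, 0.0]
contact_force: [1.1, 0.1, 0.9]
opening: 0.4
grip_force: 0.0
```

Request:
move_arm([
  [[-3.3, -5, 0], [0, 0, 0]],
  [[-3.3, -5, 0], [0, 0, 0]],
  [[-3.3, -5, 0], [0, 0, 0]],
  [[-3.3, -5, 0], [0, 0, 0]],
  [[-3.3, -5, 0], [0, 0, 0]],
  [[-3.3, -5, 0], [0, 0, 0]],
  [[0, 0, 4], [0, 0, 0]],
  [[0, 0, 0], [0, 0, 0]],
])

```text
t: 2.4
ee_pos: [497.2, -157.1, 362.1]
orientation: [-0.003, 0.092, 0.996, 0.001]
contact_force: [-0.2, 0.2, 0.2]
opening: 0.1
grip_force: 0.0
```

```bash
cat >> h.py <<'E'
def to(m):  # shift (tool cm) bringing the shut fingertips to machine point m; tilt/yaw error vs machine
    P=json.load(open("P.json")); p,R=pose(); tip=p+R.apply([0,0,173])
    d=R.inv().apply(world(P,m)-tip)/10
    G=Ro.from_euler("z",P[2])*Ro.from_matrix(np.diag([-1,1,-1]))
    s=monitor.observe()
    print(m,"shift",d.round(2),"rot",np.degrees((R.inv()*G).as_rotvec()).round(2),"F",np.round(s["contact_force"],1),"t",s["t"],s["opening"])
E
python3 - <<'E'
from h import *
import cv2
to([-20,-205,117])
a=vision.capture("top");b=vision.capture("scene")
A=cv2.resize(a[160:250,280:380,::-1],(400,360),interpolation=cv2.INTER_CUBIC)
B=cv2.resize(b[120:210,130:230,::-1],(400,360),interpolation=cv2.INTER_CUBIC)
cv2.imwrite("pics/C.png",np.hstack([A,B]))
E
```

```text
[-20, -205, 117] shift [-1.52 -1.71  7.2 ] rot [ 0.1  -0.36 -0.03] F [-0.2  0.2  0.2] t 2.4 0.11579277750158959
```

View pics/C.png

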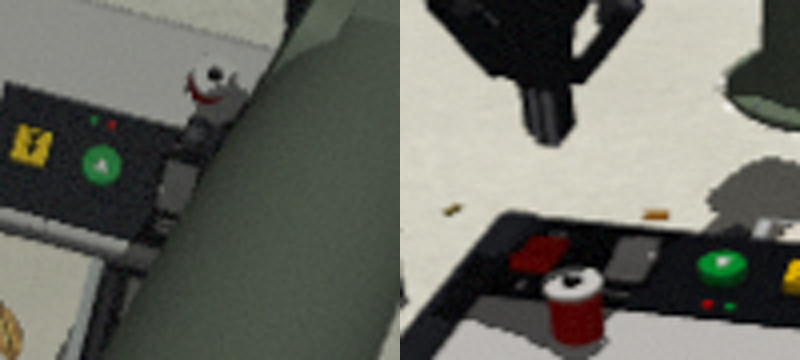

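The gripper is shut above and left of the red rocker (right half: tip at (545,140), rocker at (538,252)). Moving over it to just above.

Request:
move_arm([
  [[-1.5, -1.7, 2], [0, 0, 0]],
  [[0, 0, 3], [0, 0, 0]],
  [[0, 0, 1], [0, 0, 0]],
  [[0, 0, 0], [0, 0, 0]],
  [[0, 0, 0], [0, 0, 0]],
])

```text
t: 3.12
ee_pos: [510.7, -176.3, 306.2]
orientation: [0.001, 0.091, 0.996, -0.0]
contact_force: [0.3, -0.1, -1.4]
opening: -0.5
grip_force: 0.0
```

Run:
```python
from h import *
import cv2
to([-20,-205,117])
b=vision.capture("scene")
B=cv2.resize(b[135:210,140:240,::-1],(800,600),interpolation=cv2.INTER_CUBIC)
cv2.imwrite("pics/D.png",B)
p,R=pose();tip=p+R.apply([0,0,173]);print((proj("scene",tip)-[140,135])*8)
```

```text
[-20, -205, 117] shift [ 0.35 -0.01  1.62] rot [-0.04  0.12  0.08] F [ 0.3 -0.1 -1.4] t 3.125 -0.48647365746357885
[170.03644899 347.34768906]
```

View pics/D.png

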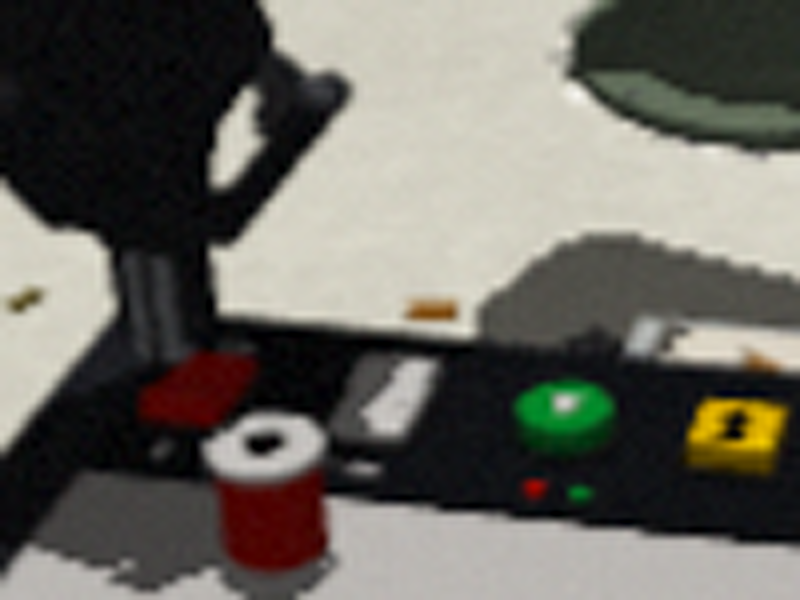

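The tip sits just above the red rocker, bottom edge near (168,350) against a predicted (170,347), so the calibration holds. Pressing.

Request:
move_arm([
  [[0.2, 0, 1.3], [0, 0, 0]],
  [[0, 0, 0.3], [0, 0, 0]],
  [[0, 0, 0.2], [0, 0, 0]],
  [[0, 0, 0.2], [0, 0, 0]],
  [[0, 0, 0.1], [0, 0, 0]],
  [[0, 0, 0], [0, 0, 0]],
])

```text
t: 3.92
ee_pos: [507.9, -176.0, 284.4]
orientation: [-0.0, 0.091, 0.996, -0.0]
contact_force: [-2.3, 1.0, 8.1]
opening: 0.0
grip_force: 4.3
```

```bash
python3 -c "
from h import *
for i in range(3): to([-20,-205,111]); vision.capture('top')"
```

```text
[-20, -205, 111] shift [ 0.02 -0.01  0.04] rot [-0.01 -0.03  0.04] F [-2.3  1.   8.1] t 3.925 0.04800488778320106
[-20, -205, 111] shift [ 0.02 -0.01  0.04] rot [-0.01 -0.03  0.04] F [-2.7  0.4  8. ] t 3.975 0.10629828397271561
[-20, -205, 111] shift [ 0.02 -0.01  0.04] rot [-0.01 -0.03  0.04] F [-2.2  1.1  9. ] t 4.025 0.07451593747349364
```

Request:
move_arm([
  [[0, 0, 0.1], [0, 0, 0]],
  [[0, 0, 0], [0, 0, 0]],
  [[0, 0, -3.5], [0, 0, 0]],
  [[3, 5, 0], [0, 0, 0]],
  [[0, 1, 0], [0, 0, 0]],
  [[0, 0, 1.5], [0, 0, 0]],
  [[0, 0, 0], [0, 0, 0]],
  [[0, 0, 0], [0, 0, 0]],
])

```text
t: 5.08
ee_pos: [489.8, -112.4, 302.1]
orientation: [-0.0, 0.092, 0.996, 0.0]
contact_force: [0.6, 0.1, 0.6]
opening: -0.2
grip_force: 0.0
```

Run:
```python
from h import *
import cv2
to([-50,-145,117])
b=vision.capture("scene")
B=cv2.resize(b[135:210,140:240,::-1],(800,600),interpolation=cv2.INTER_CUBIC)
cv2.imwrite("pics/E.png",B)
```

```text
[-50, -145, 117] shift [0.07 0.07 1.21] rot [ 0.   -0.06 -0.02] F [0.6 0.1 0.6] t 5.075 -0.15644496837335042
```

View pics/E.png

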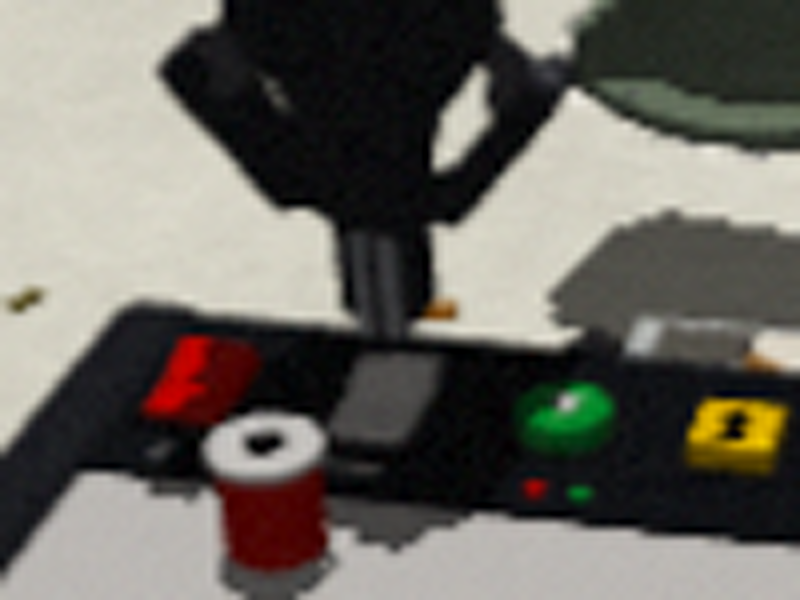

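The red rocker at (200,380) has now tipped: its near end is raised, and the far side face that was visible is gone. The tip at (385,330) is over the near half of the white one. Pressing that.

Request:
move_arm([
  [[0, 0.1, 0.9], [0, 0, 0]],
  [[0, 0, 0.3], [0, 0, 0]],
  [[0, 0, 0.2], [0, 0, 0]],
  [[0, 0, 0.2], [0, 0, 0]],
  [[0, 0, 0.2], [0, 0, 0]],
  [[0, 0, 0.1], [0, 0, 0]],
  [[0, 0, 0], [0, 0, 0]],
])

```text
t: 6.0
ee_pos: [490.0, -110.7, 284.4]
orientation: [0.0, 0.091, 0.996, -0.0]
contact_force: [-1.8, 0.1, 7.5]
opening: 0.0
grip_force: 3.3
```

```bash
python3 -c "
from h import *
to([-50,-145,111])"
```

```text
[-50, -145, 111] shift [ 0.09 -0.1   0.04] rot [-0.01  0.05  0.05] F [-1.8  0.1  7.5] t 6.0 0.047098629956509014
```

Request:
move_arm([
  [[0, 0, 0.1], [0, 0, 0]],
  [[0, 0, 0], [0, 0, 0]],
  [[0, 0, -3.5], [0, 0, 0]],
  [[-1.4, 4.9, 0], [0, 0, 0]],
  [[0, 1, 0], [0, 0, 0]],
  [[0, 0, 1.5], [0, 0, 0]],
  [[0, 0, 0], [0, 0, 0]],
  [[0, 0, 0], [0, 0, 0]],
])

```text
t: 7.0
ee_pos: [513.9, -55.9, 302.0]
orientation: [-0.001, 0.092, 0.996, 0.0]
contact_force: [-1.0, -0.6, 0.2]
opening: 0.1
grip_force: 0.0
```

Run:
```python
from h import *
import cv2
to([-35,-85,116])
b=vision.capture("scene")
B=cv2.resize(b[135:210,140:240,::-1],(800,600),interpolation=cv2.INTER_CUBIC)
cv2.imwrite("pics/F.png",B)
```

```text
[-35, -85, 116] shift [-0.11  0.08  1.3 ] rot [-0.01 -0.08 -0.03] F [-1.  -0.6  0.2] t 7.0 0.11208377427454776
```

View pics/F.png

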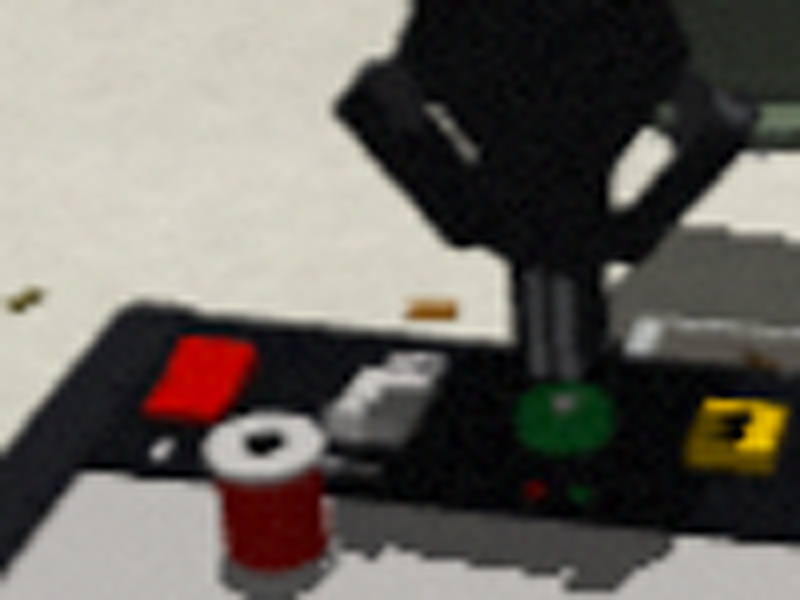

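The white rocker (385,400) is partly in shadow here. Run must come after film, so I'll step aside and check it first.

Request:
move_arm([
  [[0, 0, -5], [0, 0, 0]],
  [[0, 6, 0], [0, 0, 0]],
  [[0, 6, 0], [0, 0, 0]],
  [[0, 6, 0], [0, 0, 0]],
  [[0, 0, 0], [0, 0, 0]],
])

```text
t: 7.68
ee_pos: [547.3, 124.9, 352.9]
orientation: [0.001, 0.089, 0.996, 0.0]
contact_force: [-0.6, -1.1, 0.6]
opening: 0.2
grip_force: 0.0
```

Run:
```python
from h import *
import cv2
to([-35,-85,116])
b=np.mean([vision.capture("scene").astype(float) for _ in range(3)],0).astype(np.uint8)
a=vision.capture("top")
B=cv2.resize(b[170:200,150:200,::-1],(800,480),interpolation=cv2.INTER_CUBIC)[:,:800]
old=cv2.imread("pics/B.png")[40:280,40:440]
cv2.imwrite("pics/G.png",np.hstack([cv2.resize(B,(400,240)),old]))
```

```text
[-35, -85, 116] shift [  0.05 -18.33   6.37] rot [0.05 0.05 0.35] F [-0.6 -1.1  0.6] t 7.675 0.17087503772108728
```

View pics/G.png

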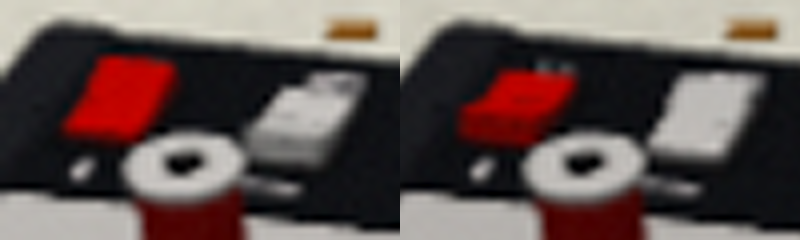

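Compared with before (right half), both rockers have clearly tipped. Red is level at its far end, and white now shows its raised far end at (285,145). Back to the run key.

Request:
move_arm([
  [[0, -6, 0], [0, 0, 0]],
  [[0, -6, 0], [0, 0, 0]],
  [[0, -6, 0], [0, 0, 0]],
  [[0, -0.3, 3], [0, 0, 0]],
  [[0, 0, 2], [0, 0, 0]],
  [[0, 0, 0], [0, 0, 0]],
  [[0, 0, 0], [0, 0, 0]],
])

```text
t: 8.75
ee_pos: [513.8, -58.9, 303.5]
orientation: [0.0, 0.092, 0.996, -0.0]
contact_force: [0.7, -1.1, 0.0]
opening: 0.0
grip_force: 0.0
```

```bash
python3 -c "
from h import *
to([-35,-85,116])"
```

```text
[-35, -85, 116] shift [-0.01  0.38  1.45] rot [-0.01  0.05 -0.03] F [ 0.7 -1.1  0. ] t 8.75 0.011303512316620615
```

Request:
move_arm([
  [[0, 0.4, 0.6], [0, 0, 0]],
  [[0, 0, 0.6], [0, 0, 0]],
  [[0, 0, 0.3], [0, 0, 0]],
  [[0, 0, 0.3], [0, 0, 0]],
  [[0, 0, 0.2], [0, 0, 0]],
  [[0, 0, 0.1], [0, 0, 0]],
  [[0, 0, 0], [0, 0, 0]],
])

```text
t: 9.62
ee_pos: [514.4, -53.9, 284.1]
orientation: [0.001, 0.091, 0.996, 0.0]
contact_force: [-7.8, 3.9, 23.4]
opening: 0.2
grip_force: 11.4
```

```bash
python3 -c "
from h import *
to([-35,-85,111])"
```

```text
[-35, -85, 111] shift [-0.04 -0.14  0.01] rot [0.02 0.07 0.06] F [-7.8  3.9 23.4] t 9.625 0.1890979000911584
```

23 N, well past 5.2 N and against the stop: fully down. Releasing and retreating up and clear.

Request:
move_arm([
  [[0, 0, 0], [0, 0, 0]],
  [[0, 0, -2], [0, 0, 0]],
  [[0, 0, -5], [0, 0, 0]],
  [[0, 0, -5], [0, 0, 0]],
  [[0, 6, 0], [0, 0, 0]],
  [[0, 6, 0], [0, 0, 0]],
  [[0, 6, 0], [0, 0, 0]],
  [[0, 0, 0], [0, 0, 0]],
])

```text
t: 10.62
ee_pos: [547.3, 126.3, 401.3]
orientation: [0.0, 0.088, 0.996, 0.0]
contact_force: [-0.4, -0.8, 0.1]
opening: -0.1
grip_force: 0.0
```

Run:
```python
from h import *
import cv2
b=np.mean([vision.capture("scene").astype(float) for _ in range(3)],0).astype(np.uint8)
cv2.imwrite("pics/H.png",cv2.resize(b[165:240,145:245,::-1],(800,600),interpolation=cv2.INTER_CUBIC))
```

```text
(no output)
```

View pics/H.png

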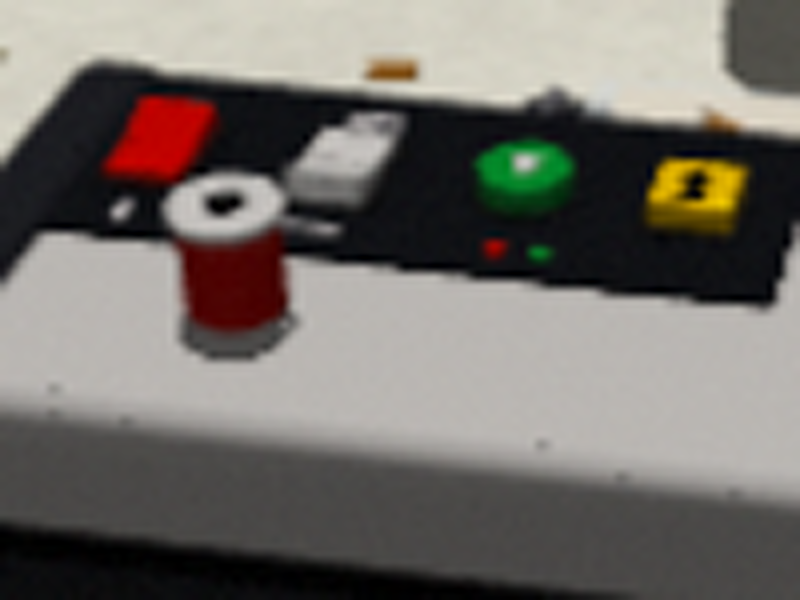

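Both rockers are tipped (red at (160,135), white at (347,155)), the green key at (525,170) is back up, and the spool has not moved.

```bash
python3 -c "
from station import bot
print(bot.job_done())"
```

```text
the job is handed in; nothing more can be done
None
```

The job is handed in at about 11 s: the power rocker is on, the film rocker is on thick, and the run key was pressed fully down and sprang back; the reverse key was not pressed and the red spool had not moved, though I did not look at the loose items around the machine again.

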